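Swing the indexed magnifier over the model stair and relock it

TASK

The bench magnifier is locked in its middle notch; bring it over the wooden model stair and lock it there. Pull its plunger handle up and twist it so that it stays out by itself, let go, push the magnifier round to the notch above the stair, then twist the plunger back so that its pin drops fully home in that notch. Leave the stair and the bronze jar standing where they are.

Things in the scene. Friction and masses are not known exactly. Their poses are not given: they have to be found in the camera images.
- stand: fixed stand of the magnifier: dark steel foot plate 165 x 110 x 8 mm (x from -68 to +98 mm) with a round post. Origin on the bench surface, on the vertical swivel axis. Its x axis points from the swivel axis to the plunger axis, 55 mm away; in its middle notch the magnifier lies along -x; z up. The hub on the swivel axis reaches up to 120 mm.
- collar_top (a point): top centre of the slotted collar under the plunger handle, 130 mm above the bench, on the plunger axis: two blocks with a 10 mm slot between, together 34 x 30 mm, held by a bracket 30 mm wide that stands on the side away from the swivel axis and is no higher than the collar. The plunger's cross pin lies in the collar's slot when home and on the collar's top when held out.
- lens_center (a point): centre of the lens, 104 mm above the bench, 150 mm from the swivel axis: round lens in a black frame of 94 mm outer diameter (solid edge 92 mm diameter, height 98 to 110 mm), at the end of a flat bar 16 mm wide (height 99 to 109 mm). Frame or bar can be pushed sideways with about 1 to 2 N; it stays where it is left.
- lens_arm (a joint): swivel angle of the magnifier about the stand's vertical axis, rad: 0 in the middle notch (lens on the stand's -x side), positive counter-clockwise seen from above (lens moves to the stand's -y side). Notches at -0.87, 0 and +0.87; stops at -1.1 and +1.1. The pin has about 0.036 rad play each way in a notch.
- index_plate (a point): top centre, on the swivel axis, of the steel index plate that turns with the magnifier, 98 mm above the bench, 62 mm radius, three 10 mm notches in its rim for the 6 mm round-tipped pin. Let go within about 0.05 rad of a notch the pin finds it; farther off it rests on the plate (lift about 9 mm) and snaps in when the magnifier is pushed into line.
- plunger_handle: black plunger handle, a flat bar 46 mm long (its own y axis), 13 mm wide (its x axis) and 16 mm high; origin at the centre of the bar, on the vertical plunger axis, 158 mm above the bench when home. Free all round above the collar (28 mm below this origin when home).
- plunger_lift (a joint): height of the plunger above home, m: 0 fully home (pin in a notch), at most 0.022. A spring pulls it down with about 4 N at home, 7 N when out. It must be lifted at least 0.014 before it can turn, and then rests on the collar at about 0.013 to 0.014 if it is let go while twisted.
- plunger_twist (a joint): turn of the plunger about its vertical axis, rad: 0 with the cross pin over the collar's slot (handle bar along the stand's y axis), positive counter-clockwise seen from above, stop at 1.35; no turn clockwise from 0; home, it has about 0.2 play. Turned beyond about 0.9 and let go it stays out; turned back below about 0.15 and let go, the spring drives it down.
- model_stair: loose basswood model stair with five steps, 84 x 64 x 48 mm, 60 g, standing below one of the two outer lens positions, either one; origin at the centre of its underside, within about 10 mm of the point below the lens centre when the magnifier is in that notch.
- jar_bronze: loose screw-lid paint jar, bronze with a black lid, 48 mm diameter, 66 mm high, standing below the other outer lens position; origin at the centre of its underside.
Mind the look-alikes: they are no part of the job. What is shaped like the model_stair but turquoise is not meant.

How it is judged:
On the way, in this order (a step that is already met when the one before it is completed fails the run):
1. the plunger is pulled up and twisted and stays out by itself, the hand off it (value of joint plunger_lift above 0.011 m and value of joint plunger_twist above 0.6 rad and contact force between the fingers and plunger_handle below 0.3 N), for 0.2 s.
2. with the plunger still out, the lens is brought above the stair (within 35 mm) (horizontal distance between lens_center and model_stair below 0.035 m and value of joint plunger_lift above 0.008 m), for 0.1 s.
At the end, for the whole second after the job is handed in: The lens is above the stair (centres within 25 mm seen from above), the plunger is twisted back (below 0.4 rad) and fully home (lift below 3 mm) in that notch, the magnifier is at rest, and the stair and jar stand upright (horizontal distance between lens_center and model_stair below 0.025 m and value of joint plunger_lift below 0.003 m and value of joint plunger_twist below 0.4 rad and velocity of joint lens_arm between -0.05 and 0.05 rad/s and angle between each of model_stair, jar_bronze's own z axis and vertical below 0.1 rad); the robot touches nothing.
It fails at once if the stair is shoved more than 12 mm (distance of model_stair from where it was at the start of the episode above 0.012 m).
It fails at once if the bronze jar is shoved more than 12 mm (distance of jar_bronze from where it was at the start of the episode above 0.012 m).
It also fails if it takes over 67 s, if anything falls off the work surface, if the arm or the gripper's body presses on something with over 40 N, if the wrist force passes 120 N, or if a joint passes its speed limit or range.

ROBOT

A 6-joint arm with a two-finger parallel gripper is mounted at the origin on a cart in front of the work surface, level with it; the furniture and walls round the work are solid. World frame = base frame: x ahead of the robot, y to its left, z up, the work surface at z = 0. Lengths are in m, angles in rad, forces in N, time in s.
With the tool pointing down it reaches from about 0.25 to 0.725 m from the base axis. Payload 4 kg.
Tool frame: the origin (TCP) lies midway between the tips of the shut fingers; the grasp point (between the pads) lies 19 mm behind it; y points along the fingers, z is the direction in which the jaws open and shut, and the axes are right-handed (so a half turn about y gives the same grasp; the last joint's range is limited). The gripper opens to 85 mm and grips with 20 to 120 N. Pads are 22 mm wide; open, the fingers measure 114 mm over their backs; the gripper's body (76 mm by 85 mm) begins 54 mm behind the grasp point. The pads swing forward as they close: fully open they stand 13 mm farther back than shut.
Start: joints at [-1.129, 0.241, 0.005, 1.335, 0, 1.571], TCP at [0.214, -0.452, 0.231] pointing down, gripper open.
Joint ranges: [-2.72, 2.72], [-1.05, 1.87], [-1.09, 1.28], [-1.99, 2.15], [-1.42, 1.44], [-3.14, 3.14]. Speed limits (rad/s): [2.79, 2.79, 3.14, 3.14, 3.14, 3.14].

INTERFACE

Orientations are given as a unit quaternion [x, y, z, w].
In Python, from workcell import bot gives the robot as it stands. The module is installed in compiled form; this text tells all that it offers.
- The arm moves only by the shell command python3 -m handwheel 'ROWS' [OPENING]. ROWS is JSON, a list of rows, each a list of 6 numbers: the shift along the tool's x, y, z in units of 25 mm (1.0 is 25 mm), then the turn, a rotation vector about the tool's x, y, z in units of 10 degrees (1.0 is 10 degrees). A call has exactly 5 rows; each row is the pose to reach, as a shift and turn from the pose commanded when the call began, along the tool's axes at that moment; what a row does not reach only later rows make up. A row lasts 1/8 s, in which the tool goes at most 62.5 mm and 10.7 degrees, less where a joint would pass 70% of its speed; a pose out of reach is approached as far as the arm can. A call with a gripper value outside its range is refused whole. OPENING is the gripper command: -1 is shut, 1 is fully open, values between are in proportion, set as the call begins (- or left out, the last holds). The fingers move at their own pace and stop on an object; the grip force is fixed at half the most. Time passes only in rows, so rows that repeat a pose let the fingers close, or fill a call up. It gives the time, the measured TCP pose, the force and the opening at its end, in the units of the state.
- bot.get_obs(): the state, without advancing time (a new reading comes with each control period).
- bot.camera(name): name is "scene" or "top" or "wrist"; returns a dict with "color" (384x512x3 uint8, red, green, blue), "fx", "fy", "cx", "cy" (pixels), "dist_coeffs" ([k1, k2, p1, p2, k3] as OpenCV has them; the pictures are not rectified), "rvec" (rotation vector, rad) and "tvec" (3), from world to camera coordinates, as OpenCV has them. Camera axes: x right, y down, z forward; pixel columns grow to the right and rows downward; lengths in m; the calibration is good to about 2 mm. A picture is of the moment at which its call begins. There is no depth.
- bot.job_done(): hands the job in, once; it reports no verdict.
The state is a dict: "clock": time; "joint_pos": joint angles; "joint_vel": joint speeds; "tau": joint torques, N m; "eef_pos": TCP position; "tool_rot": TCP orientation; "ft_force": force on the tool from outside, world axes, zero at the start; "ft_torque": the same for the moment, N m; "grip_width": finger opening in m.
Only numpy, scipy, OpenCV 4.12 (cv2) and the standard library are available. Lean on these libraries where they do the work, as an engineer would, in place of code of your own. Each camera call takes 0.05 s, during which the arm holds its last target.

## Working session

There is one attempt and no reset: what is moved stays moved. The work goes in short steps, Python scripts to look and compute and a shell command to move; the robot and the scene stay as the last step left them, time stands still between calls to the robot, and variables do not carry over. Pictures are saved under pics/ and viewed, and the job is handed in when it is done.

```bash
mkdir -p pics; cat > h.py <<'E'
import numpy as np, cv2
from workcell import bot
def cam(n): return bot.camera(n)
def save(c,p,crop=None,k=1):
    im=c["color"][:,:,::-1]
    if crop: x0,y0,x1,y1=crop; im=im[y0:y1,x0:x1]
    im=cv2.resize(im,None,fx=k,fy=k,interpolation=cv2.INTER_CUBIC); cv2.imwrite(p,im)
def K(c): return np.array([[c["fx"],0,c["cx"]],[0,c["fy"],c["cy"]],[0,0,1]],float)
def ray(c,uv):
    p=cv2.undistortPoints(np.array([[uv]],float),K(c),np.array(c["dist_coeffs"],float))[0,0]
    R=cv2.Rodrigues(np.array(c["rvec"],float))[0]; t=np.array(c["tvec"],float).ravel()
    return -R.T@t, R.T@np.array([p[0],p[1],1])
def onz(c,uv,z):
    o,d=ray(c,uv); return o+d*(z-o[2])/d[2]
def proj(c,P):
    return cv2.projectPoints(np.array(P,float).reshape(-1,1,3),np.array(c["rvec"],float),np.array(c["tvec"],float),K(c),np.array(c["dist_coeffs"],float))[0].reshape(-1,2)
E
python3 - <<'E'
from h import *
for n in ["scene","top","wrist"]: save(cam(n),f"pics/{n}0.png",k=1.5)
o=bot.get_obs(); print({k:np.round(v,3).tolist() for k,v in o.items()})
E
```

```text
{'clock': 0.15, 'joint_pos': [-1.129, 0.241, 0.004, 1.335, 0.0, 1.571], 'joint_vel': [-0.001, -0.001, 0.004, -0.001, -0.0, -0.001], 'tau': [0.0, -37.263, 25.264, 0.012, -0.0, -0.0], 'eef_pos': [0.214, -0.452, 0.231], 'tool_rot': [-0.155, 0.69, -0.689, 0.155], 'ft_force': [-0.295, 0.189, -0.535], 'ft_torque': [0.052, -0.005, -0.012], 'grip_width': 0.085}
```

View pics/scene0.png

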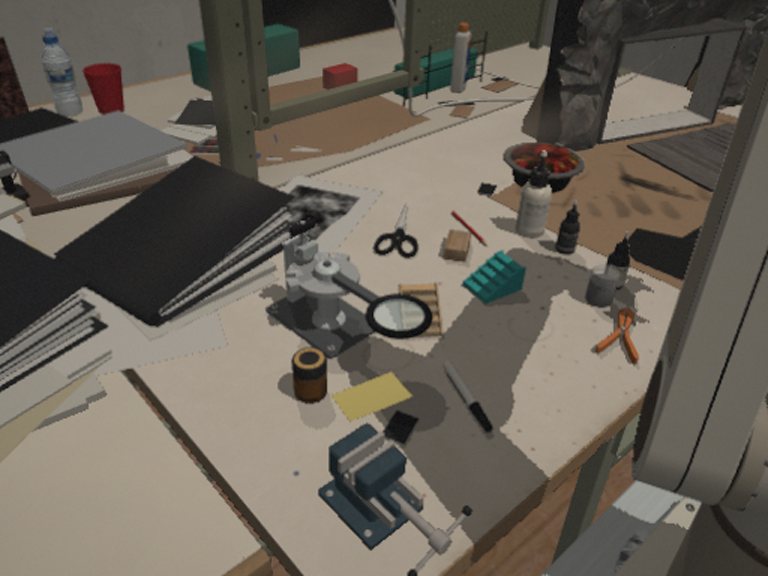

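View pics/top0.png

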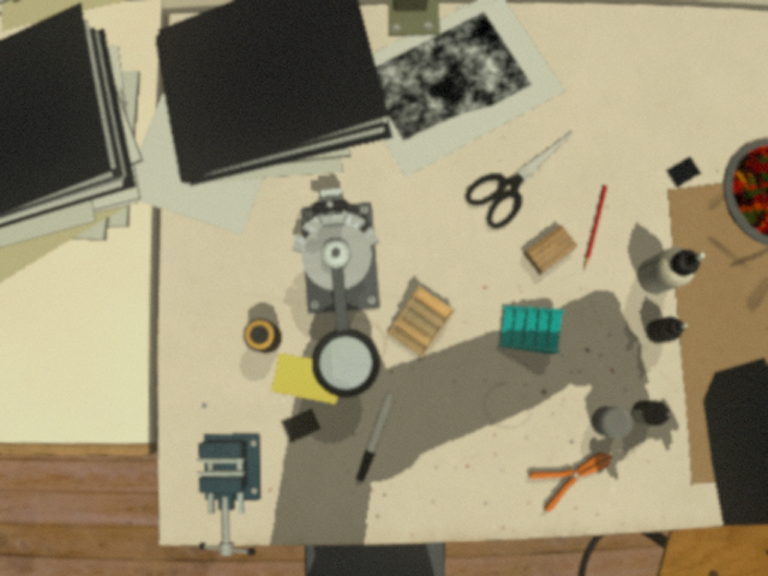

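View pics/wrist0.png

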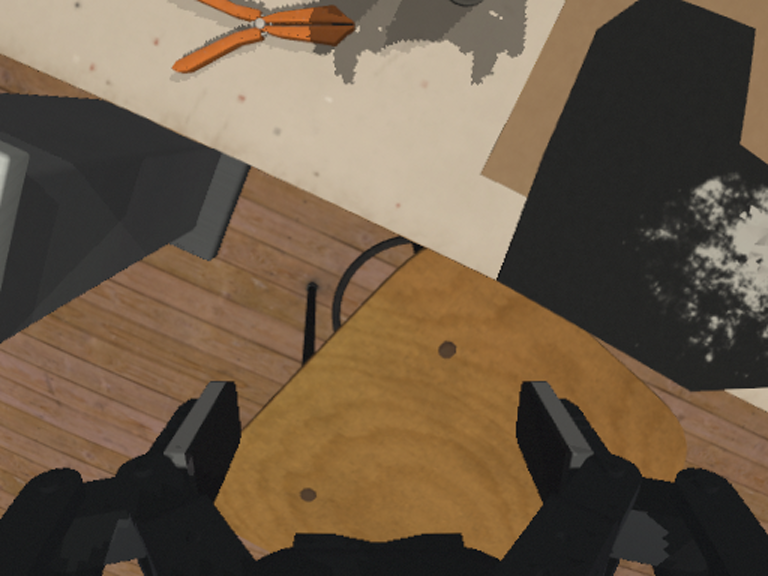

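The scene and top pictures show the stand with the lens toward the robot. There are two stair shapes in the top picture: the basswood stair at (420,320) and the turquoise look-alike at (530,328), both in 1.5x pixels. The plain wooden block at (550,248) is not a stair. The wooden one beside the lens fits the description. The bronze jar is at (262,335). I'll check an enlarged crop.

```bash
python3 - <<'E'
from h import *
c=cam("top"); save(c,"pics/topc.png",(150,105,320,275),3.5)
s=cam("scene"); save(s,"pics/scc.png",(170,140,320,290),4)
for uv in [(0,0),(512,0),(224,167)]: print(onz(c,uv,0).round(3))
print(ray(c,(224,167))[0], ray(s,(200,200))[0])
E
```

```text
[1.139 0.628 0.   ]
[ 1.1   -0.734  0.   ]
[0.663 0.032 0.   ]
[ 0.45221661 -0.03519427  1.05154144] [-0.02124263  0.5197954   0.67469519]
```

View pics/topc.png

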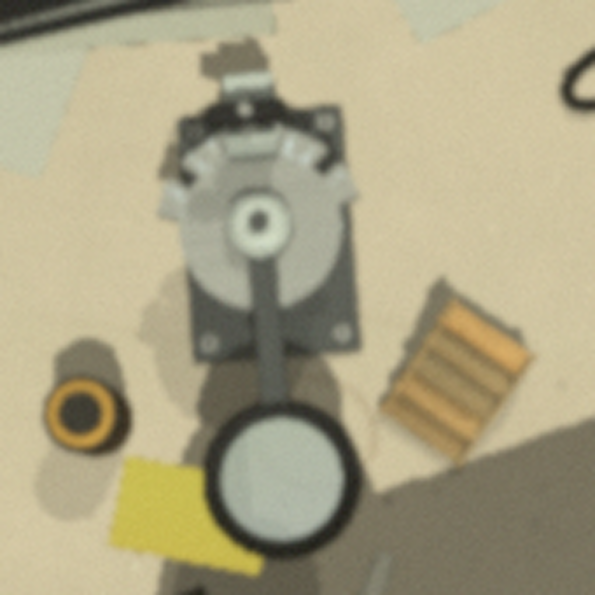

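View pics/scc.png

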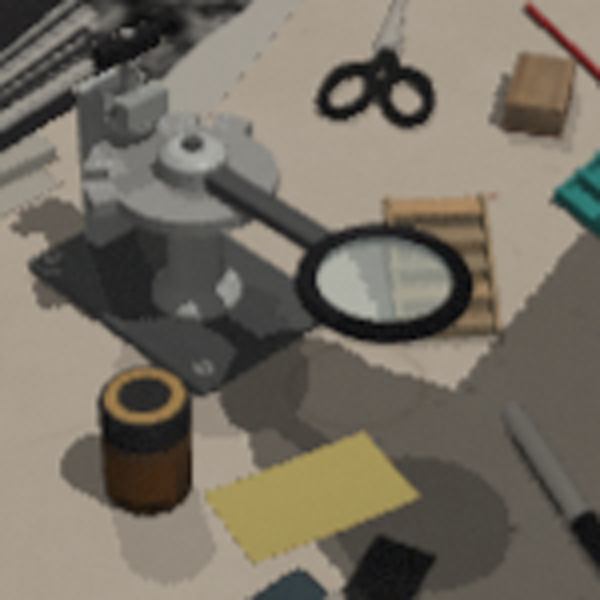

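The crop confirms that the wooden stair (crop 460,375) is on the right, the robot's -y side. The bronze jar (80,413) is on the left, and the plunger handle is at about (242,108) over the index plate. Now I'll measure the positions.

```bash
python3 - <<'E'
from h import *
c=cam("top"); g=lambda x,y:(150+x/3.5-0.36,105+y/3.5-0.36)
# lens ring fit
gray=cv2.cvtColor(c["color"],cv2.COLOR_RGB2GRAY)
H=cv2.cvtColor(c["color"],cv2.COLOR_RGB2HSV)
sub=gray[215:270,200:260]; 
m=((H[...,1]<60)&(gray>130)).astype(np.uint8)
lc=g(282,478)
n,l,st,ce=cv2.connectedComponentsWithStats(m); i=l[int(lc[1]),int(lc[0])]; print("lens glass",st[i],ce[i],i)
lens=onz(c,lc,.104); hub=onz(c,g(259,222),.12)
print("lens",lens,"hub",hub,"d",np.linalg.norm((lens-hub)[:2]))
if i: print("lens mask",onz(c,ce[i],.104))
d=(hub-lens)[:2]; d/=np.linalg.norm(d); yaw=np.arctan2(d[1],d[0]); print("yaw",yaw)
pl=hub[:2]+.055*d; print("plunger",pl)
def stand(x,y,z):return [hub[0]+d[0]*x-d[1]*y,hub[1]+d[1]*x+d[0]*y,z]
pts=proj(c,[stand(.055,0,.166),stand(.055,.023,.166),stand(.055,-.023,.166),stand(-.068,.055,.008),stand(-.068,-.055,.008),stand(.098,.055,.008),stand(.098,-.055,.008)])
print("handle pred crop",((pts+.36-[150,105])*3.5).round(0).tolist())
for z in(.04,): print("stair",onz(c,g(460,375),z))
print("handle meas",onz(c,g(242,108),.166))
for n_,p in dict(fl=(208,344),fr=(343,333),bl=(193,130),br=(325,121)).items(): print(n_,onz(c,g(*p),.008))
a=.87
for s in(1,-1): print("outer",stand(-.15*np.cos(a),-s*.15*np.sin(a),0))
print("jar",onz(c,g(80,413),.066))
s=cam("scene"); pts=proj(s,[stand(.055,0,.158),hub,stand(-.15,0,.104)]); print(((pts-[170,140])*4).round())
save(c,"pics/hand.png",(195,115,245,175),10)
save(s,"pics/hands.png",(180,145,250,215),8)
E
```

```text
lens glass [214 225  34  34 920] [230.12282609 241.41847826] 155
lens [0.48767864 0.01578954 0.104     ] hub [0.63643928 0.02541759 0.12      ] d 0.14907188331028615
lens mask [0.48726175 0.01597909 0.104     ]
yaw 0.06463157059710174
plunger [0.69132445 0.02896985]
handle pred crop [[246.0, 111.0], [205.0, 114.0], [286.0, 107.0], [195.0, 366.0], [364.0, 351.0], [176.0, 118.0], [341.0, 102.0]]
stair [ 0.55144396 -0.09345822  0.04      ]
handle meas [0.69288237 0.03094468 0.166     ]
fl [0.5790767  0.06721016 0.008     ]
fr [ 0.58392631 -0.02047246  0.008     ]
bl [0.72182863 0.07542278 0.008     ]
br [ 0.72533057 -0.01202401  0.008     ]
outer [np.float64(0.5473220562666982), np.float64(-0.09523944911329937), 0]
outer [np.float64(0.5325124379526728), np.float64(0.13358048088210409), 0]
jar [0.53160764 0.14070223 0.066     ]
[[129.  44.]
 [195. 138.]
 [385. 281.]]
```

View pics/hand.png

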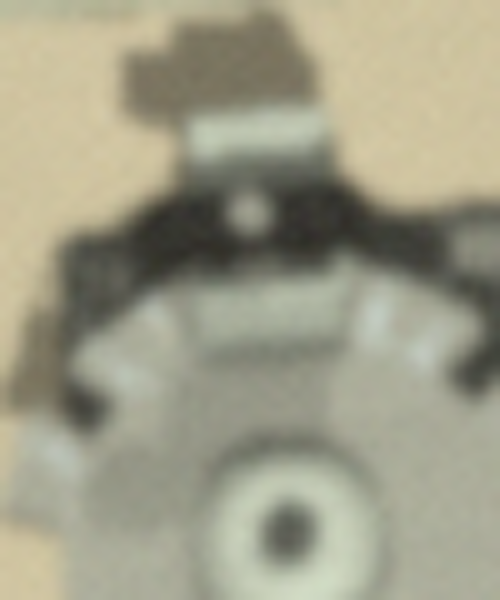

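View pics/hands.png

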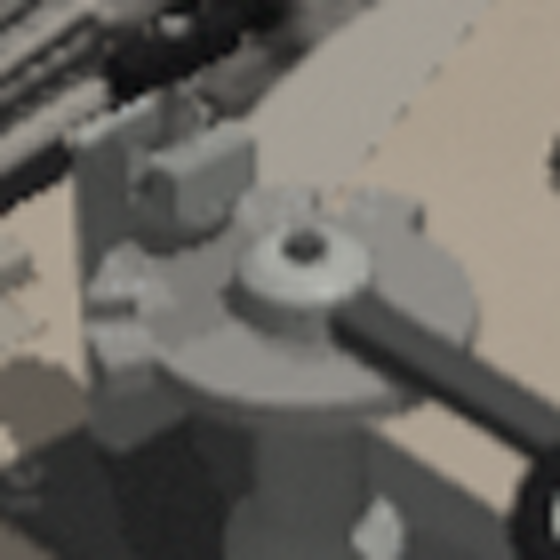

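The handle (dot at top pixel 219.4,135.8), the hub and the foot bolts agree on a plunger axis near (0.692, 0.030) with a stand yaw of about 0.06. The stair is on the positive lens_arm side. Next I'll work out the approach rotation and the wrist range.

```bash
cat >> h.py <<'E'
from scipy.spatial.transform import Rotation as Ro
def axes():
    o=bot.get_obs(); return np.array(o["eef_pos"]),Ro.from_quat(o["tool_rot"]),o
def goto(p,yaw=None):
    """yaw: world heading of tool z, tool y down. prints row"""
    P,R,o=axes(); 
    if yaw is None: T=R
    else:
        z=np.array([np.cos(yaw),np.sin(yaw),0]); y=np.array([0,0,-1.]); x=np.cross(y,z); T=Ro.from_matrix(np.c_[x,y,z])
    sh=R.inv().apply(np.array(p)-P)/.025
    rv=(R.inv()*T).as_rotvec(degrees=True)/10
    print("row",sh.round(3).tolist(),rv.round(3).tolist()); return sh,rv
def stat():
    P,R,o=axes(); M=R.as_matrix()
    print("t",round(o["clock"],2),"P",P.round(4).tolist(),"zhead",round(float(np.arctan2(M[1,2],M[0,2])),3),"ydown",M[:,1].round(3).tolist(),"q",np.round(o["joint_pos"],3).tolist(),"F",np.round(o["ft_force"],2).tolist(),"w",round(float(o["grip_width"]),4))
E
python3 - <<'E'
from h import *
stat(); print(axes()[1].as_matrix().round(3))
goto([.692,.030,.25],.06); goto([.692,.030,.25],.06-np.pi)
E
```

```text
t 0.35 P [0.2137, -0.4519, 0.2311] zhead -1.129 ydown [-0.0, 0.0, -1.0] q [-1.129, 0.241, 0.005, 1.335, 0.0, 1.571] F [0.9, -0.46, -0.4] w 0.0851
[[-0.904 -0.     0.428]
 [-0.428  0.    -0.904]
 [-0.    -1.    -0.   ]]
row [-25.535, -0.751, -9.245] [0.002, -6.812, -0.002]
row [-25.535, -0.751, -9.245] [0.002, 11.188, 0.002]
```

```bash
python3 -m handwheel '[[-1.5,0,-0.5,0,-0.4,0],[-3.6,0,-1.3,0,-1,0],[-5.7,-0.2,-2,0,-1.6,0],[-7.8,-0.3,-2.8,0,-2.2,0],[-10,-0.4,-3.6,0,-2.8,0]]' 0 ; python3 - <<'E'
from h import *
stat(); goto([.692,.030,.25],.06)
E
```

```text
clock: 0.98
eef_pos: [0.4024, -0.2625, 0.2416]
tool_rot: [0.318, -0.631, 0.632, -0.318]
ft_force: [1.2, -0.9, 0.1]
grip_width: 0.0428
t 0.97 P [0.4024, -0.2625, 0.2416] zhead -0.637 ydown [0.001, -0.001, -1.0] q [-0.578, 0.197, -0.024, 1.349, -0.0, 1.63] F [1.18, -0.91, 0.15] w 0.0428
row [-16.296, -0.335, 2.348] [-0.004, -3.996, 0.002]
```

```bash
python3 -m handwheel '[[-2,0,0.3,0,-0.5,0],[-4,-0.1,0.6,0,-1,0],[-6,-0.1,0.9,0,-1.5,0],[-8,-0.2,1.2,0,-2,0],[-10,-0.2,1.4,0,-2.5,0]]' && python3 - <<'E'
from h import *
stat(); goto([.692,.030,.25],.06)
E
```

```text
clock: 1.6
eef_pos: [0.58, -0.0829, 0.2465]
tool_rot: [0.447, -0.547, 0.548, -0.447]
ft_force: [0.7, -0.4, 0.6]
grip_width: 0.0428
t 1.6 P [0.58, -0.0829, 0.2465] zhead -0.201 ydown [0.001, -0.0, -1.0] q [-0.142, 0.409, 0.282, 1.443, -0.0, 1.63] F [0.67, -0.43, 0.6] w 0.0428
row [-5.321, -0.14, 3.489] [-0.004, -1.496, 0.002]
```

```bash
python3 -m handwheel '[[-1.5,0,0.9,0,-0.4,0],[-3,-0.1,1.9,0,-0.8,0],[-4.3,-0.1,2.8,0,-1.2,0],[-5,-0.1,3.3,0,-1.5,0],[-5.32,-0.14,3.49,0,-1.5,0]]' && python3 - <<'E'
from h import *
stat(); goto([.692,.030,.18],.06)
c=cam("wrist"); save(c,"pics/w1.png",k=1.5)
E
```

```text
clock: 2.22
eef_pos: [0.6916, 0.0295, 0.2487]
tool_rot: [0.515, -0.485, 0.485, -0.514]
ft_force: [-0.3, -0.3, 0.3]
grip_width: 0.0425
t 2.23 P [0.6916, 0.0295, 0.2487] zhead 0.059 ydown [-0.001, -0.0, -1.0] q [0.043, 0.659, 0.696, 1.61, -0.0, 1.555] F [-0.31, -0.29, 0.29] w 0.0425
row [-0.019, 2.749, 0.022] [0.008, -0.008, -0.0]
```

View pics/w1.png

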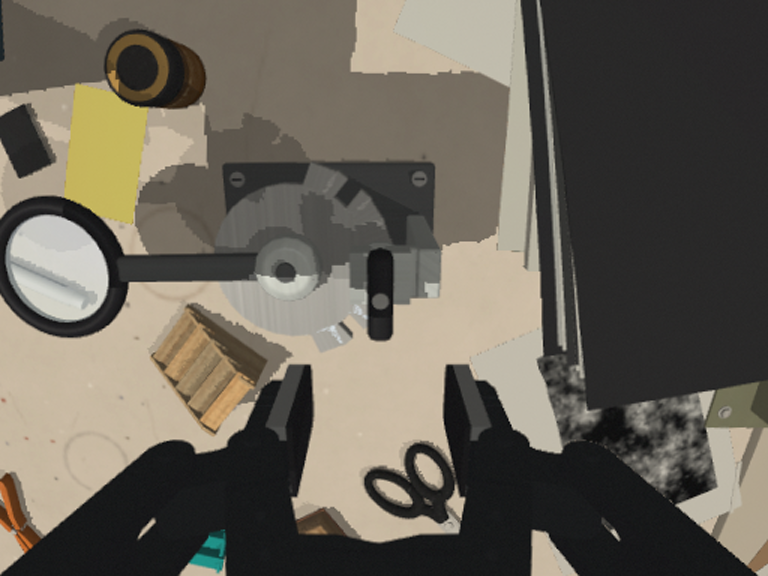

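The wrist view shows the black handle bar at (380,295), centred between the fingers at about x=378 and parallel to the pads.

```bash
python3 - <<'E'
from h import *
c=cam("wrist")
print(onz(c,(380/1.5,301/1.5),.17),onz(c,(379.5/1.5,249/1.5),.166),onz(c,(380.5/1.5,340/1.5),.166),onz(c,(286/1.5,270/1.5),.12),onz(c,(64/1.5,266/1.5),.104))
goto([.692,.030,.141],.06)
E
```

```text
[0.69201054 0.03096034 0.17      ] [0.69031285 0.055507   0.166     ] [0.69361575 0.00877864 0.166     ] [0.63801541 0.02874823 0.12      ] [0.4923076  0.01864831 0.104     ]
row [-0.041, 4.332, 0.032] [0.003, -0.012, 0.0]
```

```bash
python3 -m handwheel '[[0,1.2,0.02,0,0,0],[-0.05,2.6,0.03,0,0,0],[-0.1,3.8,0.03,0,0,0],[-0.1,4.3,0.03,0,0,0],[-0.1,4.35,0.03,0,0,0]]' 0 && python3 -m handwheel '[[0,0,0,0,0,0],[0,0,0,0,0,0],[0,0,0,0,0,0],[0,0,0,0,0,0],[0,0,0,0,0,0]]' -1 && python3 - <<'E'
from h import *
stat()
c=cam("wrist"); save(c,"pics/w2.png",k=1.5)
E
```

```text
clock: 2.95
eef_pos: [0.6911, 0.0302, 0.1409]
tool_rot: [0.514, -0.486, 0.485, -0.514]
ft_force: [-0.2, -0.3, 0.5]
grip_width: 0.0427
clock: 3.58
eef_pos: [0.6924, 0.0308, 0.1431]
tool_rot: [-0.514, 0.485, -0.486, 0.515]
ft_force: [-1.2, -1.4, 4.8]
grip_width: 0.0118
t 3.58 P [0.6924, 0.0308, 0.1431] zhead 0.058 ydown [0.003, -0.0, -1.0] q [0.045, 0.675, 0.455, 1.347, -0.0, 1.558] F [-1.16, -1.41, 4.85] w 0.0118
```

View pics/w2.png

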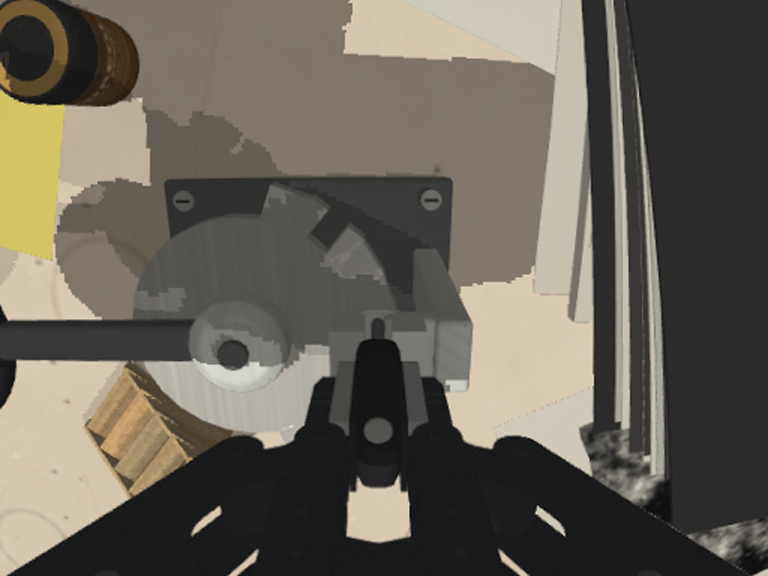

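```bash
python3 -m handwheel '[[0,-0.2,0,0,0,0],[0,-0.45,0,0,0,0],[0,-0.7,0,0,0,0],[0,-0.75,0,0,0,0],[0,-0.75,0,0,0,0]]' -1 && python3 - <<'E'
from h import *
stat()
E
```

```text
clock: 4.25
eef_pos: [0.692, 0.0308, 0.1594]
tool_rot: [-0.514, 0.485, -0.485, 0.514]
ft_force: [5.0, -1.1, -7.8]
grip_width: 0.0115
t 4.25 P [0.692, 0.0308, 0.1594] zhead 0.058 ydown [0.0, -0.0, -1.0] q [0.045, 0.67, 0.487, 1.388, -0.0, 1.558] F [5.04, -1.15, -7.82] w 0.0115
```

```bash
python3 -m handwheel '[[0,-0.05,0,0,-0.5,0],[0,-0.05,0,0,-1.2,0],[0,-0.05,0,0,-2.0,0],[0,-0.05,0,0,-2.8,0],[0,-0.05,0,0,-3.5,0]]' -1 && python3 - <<'E'
from h import *
stat()
c=cam("wrist"); save(c,"pics/w3.png",k=1.5)
E
```

```text
clock: 4.88
eef_pos: [0.6915, 0.0307, 0.1605]
tool_rot: [0.637, -0.307, 0.307, -0.637]
ft_force: [4.4, -1.0, -7.8]
grip_width: 0.0117
t 4.88 P [0.6915, 0.0307, 0.1605] zhead 0.673 ydown [-0.001, -0.0, -1.0] q [0.045, 0.669, 0.489, 1.392, -0.0, 0.943] F [4.35, -1.01, -7.83] w 0.0117
```

View pics/w3.png

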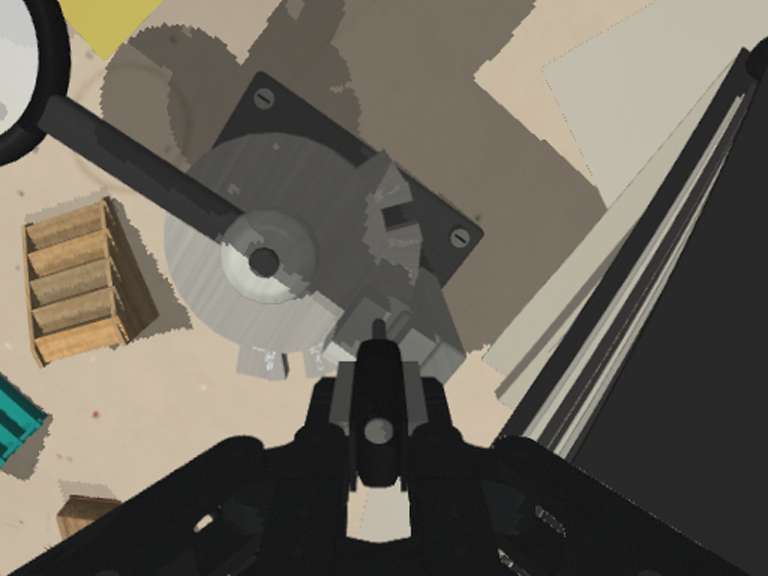

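The handle is turning with the fingers: the bar is at x≈378, with the collar slot now oblique to it.

```bash
python3 -m handwheel '[[0,0,0,0,-0.8,0],[0,0,0,0,-1.6,0],[0,0,0,0,-2.4,0],[0,0,0,0,-3.1,0],[0,0,0,0,-3.2,0]]' -1 && python3 -m handwheel '[[0,0.05,0,0,0,0],[0,0.1,0,0,0,0],[0,0.12,0,0,0,0],[0,0.12,0,0,0,0],[0,0.12,0,0,0,0]]' -1&& python3 - <<'E'
from h import *
stat()
E
```

```text
clock: 5.55
eef_pos: [0.6912, 0.0303, 0.1604]
tool_rot: [0.697, -0.122, 0.121, -0.696]
ft_force: [3.3, -2.9, -9.0]
grip_width: 0.012
clock: 6.18
eef_pos: [0.6913, 0.0305, 0.1579]
tool_rot: [0.697, -0.121, 0.121, -0.696]
ft_force: [1.1, -5.0, -7.1]
grip_width: 0.012
t 6.17 P [0.6913, 0.0305, 0.1579] zhead 1.227 ydown [-0.001, -0.001, -1.0] q [0.044, 0.67, 0.484, 1.385, -0.001, 0.389] F [1.1, -5.05, -7.08] w 0.012
```

```bash
python3 -m handwheel '[[0,0,0,0,0,0],[0,0,0,0,0,0],[0,0,0,0,0,0],[0,0,0,0,0,0],[0,0,0,0,0,0]]' 0 && python3 -m handwheel '[[0,-0.8,0,0,0,0],[0,-1.6,0,0,0,0],[0,-2.4,0,0,0,0],[0,-3.2,0,0,0,0],[0,-3.8,0,0,0,0]]' 0 && python3 - <<'E'
from h import *
stat()
c=cam("wrist"); save(c,"pics/w4.png",k=1.5)
E
```

```text
clock: 6.8
eef_pos: [0.6917, 0.0312, 0.1582]
tool_rot: [-0.697, 0.121, -0.121, 0.697]
ft_force: [0.7, -0.3, 0.2]
grip_width: 0.0426
clock: 7.42
eef_pos: [0.6919, 0.031, 0.2541]
tool_rot: [-0.697, 0.121, -0.121, 0.697]
ft_force: [-0.5, 0.1, -0.8]
grip_width: 0.0431
t 7.42 P [0.6919, 0.031, 0.2541] zhead 1.227 ydown [0.001, 0.0, -1.0] q [0.045, 0.658, 0.709, 1.621, 0.0, 0.388] F [-0.47, 0.15, -0.8] w 0.0431
```

View pics/w4.png

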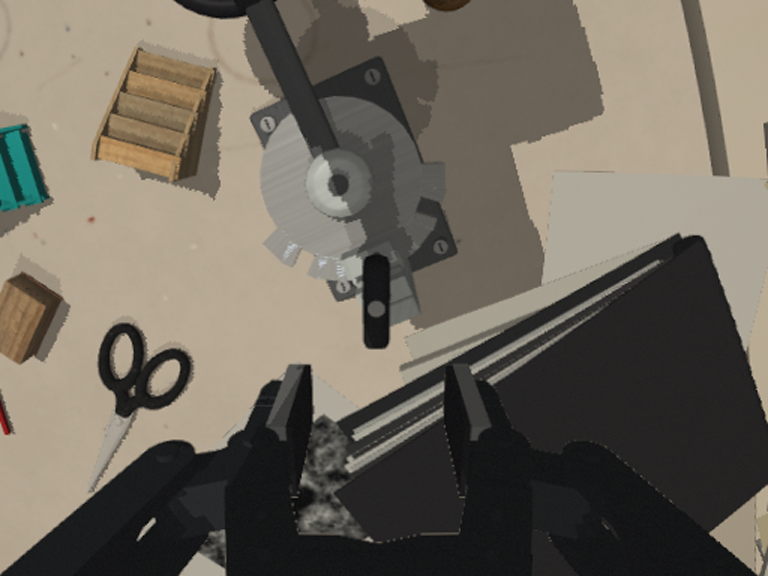

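The wrist view shows the handle (376,300) still twisted, parallel to the open pads after release, so it holds itself out. Next I'll shut the fingers and push the frame from its +y side.

```bash
cat >> h.py <<'E'
Hb=np.array([.6372,.0270]); psi=.06
def pushp(a,off,z):
    h=psi+a; L=Hb-.15*np.array([np.cos(h),np.sin(h)]); t=np.array([np.sin(h),-np.cos(h)])
    p=L-t*off; return [p[0],p[1],z],h
E
python3 - <<'E'
from h import *
p,h=pushp(0,.08,.2); print(p,h); goto(p,h)
E
```

```text
[np.float64(0.4826727984913638), np.float64(0.09786144222289964), 0.2] 0.06
row [-8.815, 2.221, -0.314] [-0.022, 6.688, 0.014]
```

```bash
python3 -m handwheel '[[-1.2,0,0,0,0.7,0],[-2.8,0,0,0,1.6,0],[-4.5,0,-0.1,0,2.5,0],[-6,0,-0.2,0,3.5,0],[-7.2,0.2,-0.3,0,4.4,0]]' -1 && python3 - <<'E'
from h import *
stat()
p,h=pushp(0,.08,.09); goto(p,h)
E
```

```text
clock: 8.1
eef_pos: [0.5183, 0.0849, 0.2482]
tool_rot: [-0.599, 0.374, -0.375, 0.6]
ft_force: [0.3, 0.9, -0.7]
grip_width: -0.0004
t 8.1 P [0.5183, 0.0849, 0.2482] zhead 0.454 ydown [0.001, 0.0, -1.0] q [0.162, 0.284, 0.107, 1.393, 0.0, 1.279] F [0.33, 0.85, -0.69] w -0.0004
row [-1.089, 6.329, -1.058] [-0.005, 2.259, -0.001]
```

```bash
python3 -m handwheel '[[-0.6,0.5,-0.6,0,0.7,0],[-1.1,1.5,-1.06,0,1.5,0],[-1.1,3,-1.06,0,2.26,0],[-1.1,4.5,-1.06,0,2.26,0],[-1.1,5.2,-1.06,0,2.26,0]]' -1 && python3 - <<'E'
from h import *
stat()
p,h=pushp(0,.08,.09); goto(p,h)
c=cam("scene"); save(c,"pics/s2.png",(120,80,380,330),2.3)
c=cam("top"); save(c,"pics/t2.png",(130,105,330,275),3.5)
E
```

```text
clock: 8.72
eef_pos: [0.4819, 0.0972, 0.1157]
tool_rot: [0.517, -0.484, 0.483, -0.515]
ft_force: [0.0, -0.3, -0.1]
grip_width: -0.0
t 8.72 P [0.4819, 0.0972, 0.1157] zhead 0.065 ydown [-0.003, -0.001, -1.0] q [0.199, 0.31, -0.216, 1.048, 0.0, 1.705] F [0.0, -0.26, -0.13] w -0.0
row [-0.026, 1.027, 0.035] [0.02, 0.028, 0.002]
```

View pics/s2.png

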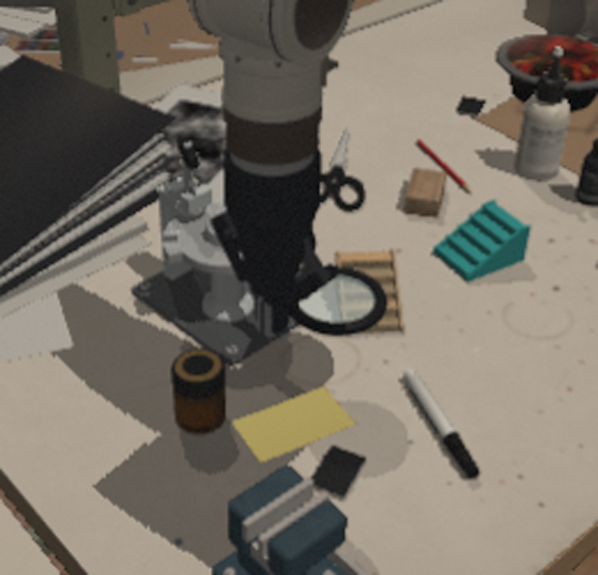

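View pics/t2.png

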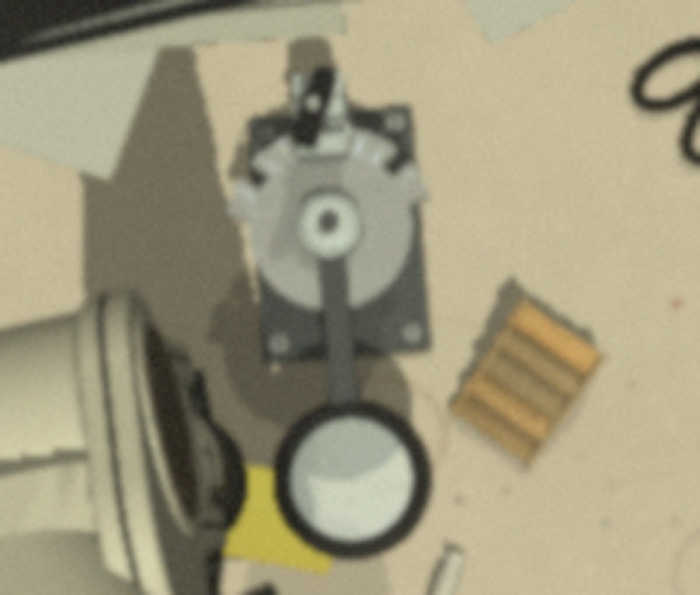

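The top view shows the handle at (316,105) still twisted and the lens at (352,480) unmoved, and the scene view shows the shut fingers on its +y side. I'll lower the tool and compute the push arc.

```bash
python3 -m handwheel '[[0,0.4,0,0,0,0],[0,0.8,0,0,0,0],[0,1,0,0,0,0],[0,1.03,0,0,0,0],[0,1.03,0,0,0,0]]' -1 && python3 - <<'E'
from h import *
stat()
for a,off in [(0,.07),(0,.06),(.08,.058),(.16,.058),(.24,.058),(.3,.058)]:
    goto(*pushp(a,off,.09))
E
```

```text
clock: 9.45
eef_pos: [0.484, 0.0974, 0.0925]
tool_rot: [-0.516, 0.483, -0.484, 0.516]
ft_force: [0.4, 0.7, 0.8]
grip_width: 0.0
t 9.45 P [0.484, 0.0974, 0.0925] zhead 0.065 ydown [0.0, 0.0, -1.0] q [0.199, 0.336, -0.248, 0.987, -0.0, 1.705] F [0.44, 0.71, 0.77] w 0.0
row [0.38, 0.1, -0.052] [-0.002, 0.027, -0.0]
row [0.78, 0.1, -0.054] [-0.002, 0.027, -0.0]
row [1.346, 0.1, -0.223] [-0.002, -0.431, -0.0]
row [1.844, 0.1, -0.352] [-0.002, -0.89, -0.0]
row [2.351, 0.1, -0.441] [-0.002, -1.348, 0.0]
row [2.735, 0.1, -0.481] [-0.002, -1.692, 0.0]
```

```bash
python3 -m handwheel '[[0.4,0.1,-0.05,0,0,0],[0.78,0.1,-0.05,0,0,0],[1.35,0.1,-0.22,0,-0.4,0],[1.84,0.1,-0.35,0,-0.9,0],[2.35,0.1,-0.44,0,-1.35,0]]' -1 && python3 - <<'E'
from h import *
stat()
c=cam("top"); save(c,"pics/t3.png",(130,105,330,275),3.5)
for a,off in [(.3,.058),(.36,.058),(.42,.058),(.48,.058),(.54,.058)]:
    goto(*pushp(a,off,.09))
E
```

```text
clock: 10.07
eef_pos: [0.4766, 0.0373, 0.09]
tool_rot: [-0.569, 0.419, -0.419, 0.57]
ft_force: [0.8, 1.7, -0.6]
grip_width: -0.0004
t 10.07 P [0.4766, 0.0373, 0.09] zhead 0.303 ydown [0.0, 0.001, -1.0] q [0.078, 0.311, -0.292, 0.967, 0.001, 1.346] F [0.79, 1.7, -0.55] w -0.0004
row [0.284, -0.002, -0.087] [0.002, -0.329, 0.005]
row [0.655, -0.002, -0.194] [0.002, -0.672, 0.005]
row [1.031, -0.002, -0.279] [0.002, -1.016, 0.005]
row [1.412, -0.001, -0.341] [0.002, -1.36, 0.005]
row [1.796, -0.001, -0.38] [0.002, -1.704, 0.005]
```

View pics/t3.png

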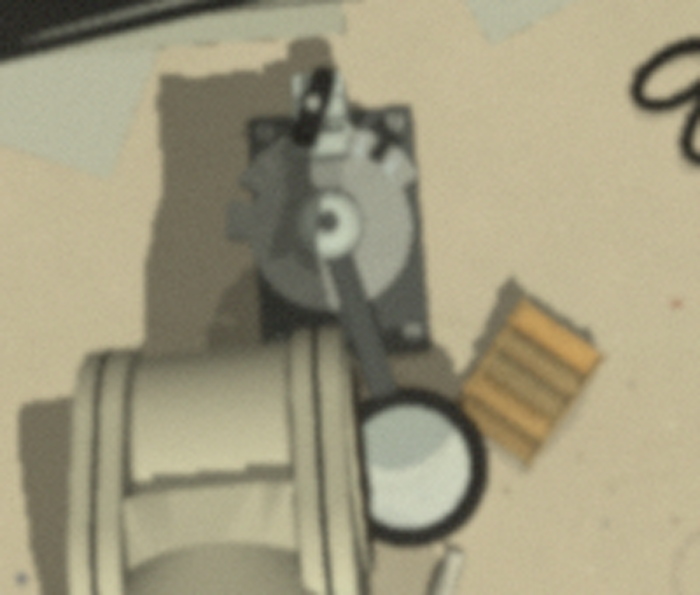

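The lens is being pushed (now at crop 408,468) and the handle is still twisted out.

```bash
python3 - <<'E'
from h import *
c=cam("top")
L=onz(c,(130+408/3.5-.36,105+468/3.5-.36),.104); d=Hb-L[:2]; print(L,np.linalg.norm(d),np.arctan2(d[1],d[0])-psi)
E
python3 -m handwheel '[[0.28,0,-0.09,0,-0.33,0],[0.65,0,-0.19,0,-0.67,0],[1.03,0,-0.28,0,-1.02,0],[1.41,0,-0.34,0,-1.36,0],[1.8,0,-0.38,0,-1.7,0]]' -1 && python3 - <<'E'
from h import *
stat()
for a,off in [(.6,.058),(.66,.058),(.71,.058),(.76,.058),(.79,.058)]:
    goto(*pushp(a,off,.09))
E
```

```text
[ 0.49266871 -0.01695951  0.104     ] 0.15106863827235617 0.235261805098673
clock: 10.8
eef_pos: [0.4803, -0.0078, 0.0897]
tool_rot: [0.625, -0.331, 0.33, -0.625]
ft_force: [-1.3, 0.6, 1.3]
grip_width: -0.0001
t 10.8 P [0.4803, -0.0078, 0.0897] zhead 0.598 ydown [-0.001, 0.001, -1.0] q [-0.017, 0.317, -0.285, 0.971, 0.001, 0.957] F [-1.33, 0.56, 1.26] w -0.0001
row [0.44, -0.011, -0.161] [0.004, -0.357, -0.006]
row [0.811, -0.012, -0.266] [0.003, -0.701, -0.007]
row [1.125, -0.012, -0.337] [0.003, -0.988, -0.007]
row [1.442, -0.012, -0.392] [0.003, -1.274, -0.007]
row [1.633, -0.012, -0.417] [0.003, -1.446, -0.007]
```

```bash
python3 -m handwheel '[[0.44,0,-0.16,0,-0.36,0],[0.81,0,-0.27,0,-0.7,0],[1.12,0,-0.34,0,-0.99,0],[1.44,0,-0.39,0,-1.27,0],[1.63,0,-0.42,0,-1.45,0]]' -1 && python3 - <<'E'
from h import *
stat()
c=cam("top"); save(c,"pics/t4.png",(130,105,330,275),3.5)
for a,off in [(.81,.058),(.83,.058),(.85,.058),(.87,.058),(.88,.058)]:
    goto(*pushp(a,off,.09))
E
```

```text
clock: 11.42
eef_pos: [0.4948, -0.0475, 0.0897]
tool_rot: [-0.662, 0.25, -0.249, 0.662]
ft_force: [-0.2, 0.6, 0.7]
grip_width: 0.0
t 11.43 P [0.4948, -0.0475, 0.0897] zhead 0.849 ydown [-0.001, 0.0, -1.0] q [-0.096, 0.346, -0.242, 0.984, 0.0, 0.625] F [-0.2, 0.64, 0.69] w 0.0
row [0.091, -0.01, -0.042] [0.002, -0.117, -0.001]
row [0.213, -0.01, -0.085] [0.002, -0.231, -0.001]
row [0.335, -0.01, -0.125] [0.002, -0.346, -0.001]
row [0.458, -0.01, -0.163] [0.002, -0.46, -0.001]
row [0.52, -0.01, -0.181] [0.002, -0.518, -0.001]
```

View pics/t4.png

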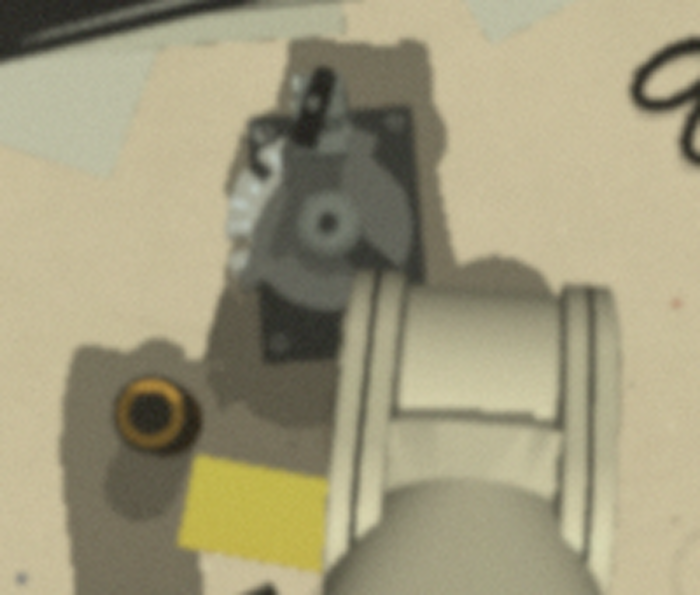

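The arm hides the lens here, so I'll finish the push gently, back off and look again.

```bash
python3 -m handwheel '[[0.1,0,-0.04,0,-0.12,0],[0.21,0,-0.08,0,-0.23,0],[0.33,0,-0.12,0,-0.35,0],[0.46,0,-0.16,0,-0.46,0],[0.46,0,-0.16,0,-0.46,0]]' -1 && python3 -m handwheel '[[-0.3,0,0,0,0,0],[-0.8,-0.3,0,0,0,0],[-1.6,-1.5,0,0,0,0],[-2.6,-3.5,0,0,0,0],[-3.6,-5,0,0,0,0]]' -1 && python3 - <<'E'
from h import *
stat()
E
python3 -m handwheel '[[-1,0,0,0,0,0],[-2.5,0,0,0,0,0],[-4,0,0,0,0,0],[-5.2,0,0,0,0,0],[-5.4,0,0,0,0,0]]' -1; python3 - <<'E'
from h import *
stat()
c=cam("top"); save(c,"pics/t5.png",(130,105,330,275),3.5)
E
```

```text
clock: 12.1
eef_pos: [0.5015, -0.0582, 0.0898]
tool_rot: [-0.671, 0.222, -0.223, 0.671]
ft_force: [-0.6, 0.0, 0.4]
grip_width: -0.0002
clock: 12.72
eef_pos: [0.428, -0.0033, 0.2171]
tool_rot: [-0.671, 0.222, -0.223, 0.672]
ft_force: [1.0, 0.0, -0.2]
grip_width: -0.0
t 12.72 P [0.428, -0.0033, 0.2171] zhead 0.931 ydown [0.002, 0.0, -1.0] q [-0.008, 0.104, -0.199, 1.265, 0.0, 0.632] F [1.02, 0.05, -0.21] w -0.0
clock: 13.35
eef_pos: [0.3189, 0.0772, 0.2152]
tool_rot: [-0.671, 0.221, -0.222, 0.672]
ft_force: [1.1, 0.4, 1.0]
grip_width: -0.0002
t 13.35 P [0.3189, 0.0772, 0.2152] zhead 0.933 ydown [0.001, 0.0, -1.0] q [0.238, -0.096, -0.406, 1.26, 0.0, 0.875] F [1.08, 0.43, 1.0] w -0.0002
```

View pics/t5.png

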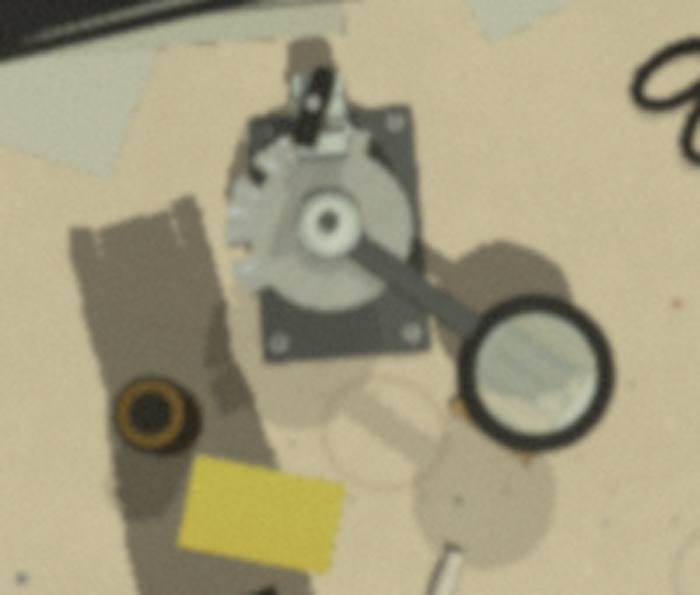

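```bash
python3 - <<'E'
from h import *
c=cam("top"); g=cv2.cvtColor(c["color"],cv2.COLOR_RGB2GRAY)
m=(g<75).astype(np.uint8); m2=np.zeros_like(m); cv2.circle(m2,(283,211),25,1,-1); m&=m2
cs,_=cv2.findContours(m,cv2.RETR_EXTERNAL,cv2.CHAIN_APPROX_NONE); k=max(cs,key=cv2.contourArea)
e=cv2.fitEllipse(cv2.convexHull(k)); print(e)
for uv in [e[0],(130+536/3.5-.36,105+373/3.5-.36)]:
    L=onz(c,uv,.104); d=Hb-L[:2]; print(L,np.linalg.norm(d),np.arctan2(d[1],d[0])-psi)
print("hub",onz(c,(130+328/3.5-.36,105+222/3.5-.36),.12))
# original lens in same frame
for uv in [(230.12,241.42)]:
    L=onz(c,uv,.104); d=Hb-L[:2]; print(L,np.linalg.norm(d),np.arctan2(d[1],d[0])-psi)
E
```

```text
((282.0933837890625, 211.0167236328125), (43.55556869506836, 44.21412658691406), 137.33592224121094)
[ 0.54668735 -0.09192825  0.104     ] 0.1494538988910871 0.8602483720872967
[ 0.54624762 -0.09333004  0.104     ] 0.15083651483298205 0.8635568276459429
hub [0.63645592 0.02600255 0.12      ]
[0.48725879 0.01598491 0.104     ] 0.1503452603917277 0.013330974768225548
```

The lens is at 0.86 rad, within the notch window, at (0.5465,-0.0925) over the stair, with the plunger still out. I'll go back to the handle.

```bash
python3 - <<'E'
from h import *
goto([.6918,.0308,.25],1.227)
E
```

```text
row [13.023, -1.363, 7.379] [-0.006, -1.69, 0.008]
```

```bash
python3 -m handwheel '[[1.5,-0.4,0.9,0,-0.2,0],[3.5,-0.9,2,0,-0.4,0],[5.5,-1.3,3.2,0,-0.7,0],[7.5,-1.36,4.3,0,-1,0],[9.5,-1.36,5.4,0,-1.3,0]]' 0 && python3 - <<'E'
from h import *
stat(); goto([.6918,.0308,.25],1.227)
E
```

```text
clock: 14.08
eef_pos: [0.5947, 0.0415, 0.2487]
tool_rot: [-0.692, 0.145, -0.145, 0.692]
ft_force: [-0.5, 1.3, 0.5]
grip_width: 0.043
t 14.07 P [0.5947, 0.0415, 0.2487] zhead 1.158 ydown [0.001, -0.0, -1.0] q [0.07, 0.43, 0.319, 1.458, -0.0, 0.483] F [-0.5, 1.26, 0.54] w 0.043
row [3.731, -0.048, 1.169] [-0.002, -0.397, 0.007]
```

```bash
python3 -m handwheel '[[1.2,0,0.4,0,-0.1,0],[2.4,0,0.8,0,-0.2,0],[3.4,0,1.1,0,-0.4,0],[3.73,0,1.17,0,-0.4,0],[3.73,0,1.17,0,-0.4,0]]' 0 && python3 - <<'E'
from h import *
stat(); goto([.6918,.0308,.156],1.227)
c=cam("wrist"); save(c,"pics/w6.png",k=1.5)
E
```

```text
clock: 14.7
eef_pos: [0.6891, 0.0314, 0.2477]
tool_rot: [0.697, -0.122, 0.121, -0.696]
ft_force: [0.3, 0.1, -0.2]
grip_width: 0.0429
t 14.7 P [0.6891, 0.0314, 0.2477] zhead 1.226 ydown [-0.001, -0.0, -1.0] q [0.046, 0.652, 0.683, 1.602, -0.0, 0.391] F [0.29, 0.06, -0.17] w 0.0429
row [0.113, 3.668, 0.015] [0.003, -0.007, -0.007]
```

View pics/w6.png

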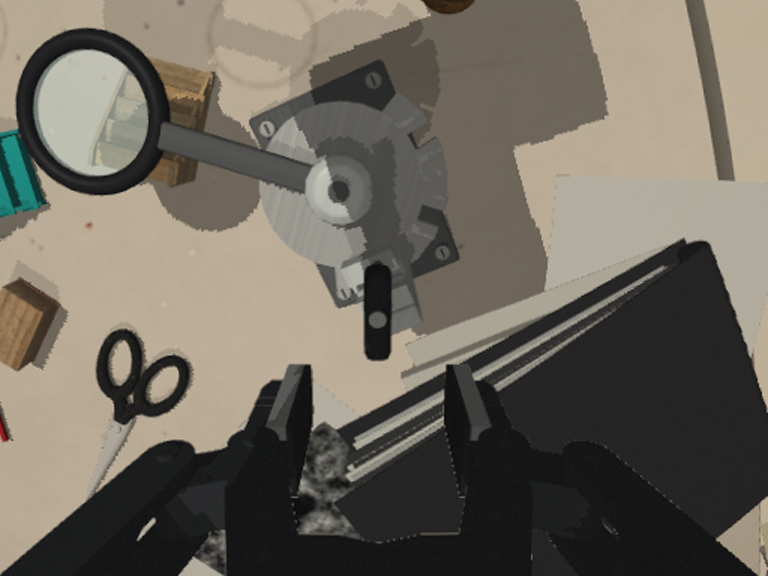

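The handle (377,310) is aligned between the pads, and the lens (92,110) is over the wooden stair. I'll descend and grip.

```bash
python3 -m handwheel '[[0.1,1,0,0,0,0],[0.11,2.2,0,0,0,0],[0.11,3.2,0,0,0,0],[0.11,3.6,0,0,0,0],[0.11,3.67,0,0,0,0]]' 0 && python3 -m handwheel '[[0,0,0,0,0,0],[0,0,0,0,0,0],[0,0,0,0,0,0],[0,0,0,0,0,0],[0,0,0,0,0,0]]' -1 &&  python3 -m handwheel '[[0,-0.05,0,0,0,0],[0,-0.1,0,0,0,0],[0,-0.14,0,0,0,0],[0,-0.14,0,0,0,0],[0,-0.14,0,0,0,0]]' -1 && python3 - <<'E'
from h import *
stat(); goto([.6918,.0308,.1595],.06)
E
```

```text
clock: 15.38
eef_pos: [0.691, 0.0313, 0.1573]
tool_rot: [0.697, -0.121, 0.121, -0.697]
ft_force: [-0.1, -0.1, 0.4]
grip_width: 0.0428
clock: 16.0
eef_pos: [0.6918, 0.0301, 0.1588]
tool_rot: [0.697, -0.12, 0.122, -0.696]
ft_force: [-1.8, -4.8, 6.2]
grip_width: 0.0116
clock: 16.62
eef_pos: [0.6916, 0.0304, 0.159]
tool_rot: [0.697, -0.121, 0.121, -0.696]
ft_force: [1.0, -5.5, -4.4]
grip_width: 0.0115
t 16.62 P [0.6916, 0.0304, 0.159] zhead 1.226 ydown [-0.001, -0.001, -1.0] q [0.044, 0.67, 0.487, 1.389, -0.001, 0.389] F [1.0, -5.52, -4.43] w 0.0115
row [0.0, -0.019, 0.018] [0.01, 6.683, 0.003]
```

```bash
python3 -m handwheel '[[0,-0.08,0,0,0.2,0],[0,-0.1,0,0,1,0],[0,-0.1,0,0,1.9,0],[0,-0.1,0,0,2.8,0],[0,-0.1,0,0,3.5,0]]' -1 && python3 -m handwheel '[[0,0,0,0,0.8,0],[0,0,0,0,1.6,0],[0,0,0,0,2.4,0],[0,0,0,0,3.0,0],[0,0,0,0,3.1,0]]' -1 && python3 - <<'E'
from h import *
stat(); goto([.6918,.0308,.142],.06)
c=cam("wrist"); save(c,"pics/w7.png",k=1.5)
E
```

```text
clock: 17.25
eef_pos: [0.6918, 0.0307, 0.1604]
tool_rot: [0.628, -0.327, 0.326, -0.627]
ft_force: [2.6, -5.0, -8.4]
grip_width: 0.0119
clock: 17.88
eef_pos: [0.6921, 0.0308, 0.1604]
tool_rot: [0.519, -0.481, 0.481, -0.518]
ft_force: [4.5, -4.3, -7.6]
grip_width: 0.0116
t 17.88 P [0.6921, 0.0308, 0.1604] zhead 0.074 ydown [-0.001, -0.001, -1.0] q [0.045, 0.671, 0.492, 1.393, -0.001, 1.542] F [4.48, -4.27, -7.6] w 0.0116
row [-0.003, 0.737, -0.011] [0.006, 0.08, 0.005]
```

View pics/w7.png

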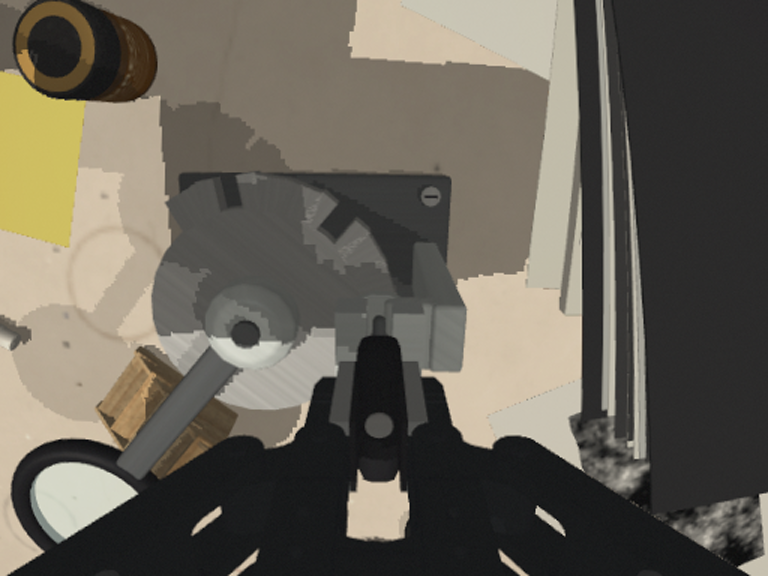

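The bar (378,400) is in line with the collar slot again. I'll guide it down and watch the force.

```bash
python3 -m handwheel '[[0,0.15,0,0,0.05,0],[0,0.35,0,0,0.08,0],[0,0.55,0,0,0.08,0],[0,0.65,0,0,0.08,0],[0,0.65,0,0,0.08,0]]' -1 && python3 - <<'E'
from h import *
stat()
E
python3 -m handwheel '[[0,0,0,0,0,0],[0,0,0,0,0,0],[0,0,0,0,0,0],[0,0,0,0,0,0],[0,0,0,0,0,0]]' 0; python3 -m handwheel '[[0,-0.8,0,0,0,0],[0,-1.6,0,0,0,0],[0,-2.4,0,0,0,0],[0,-3.2,0,0,0,0],[0,-3.8,0,0,0,0]]' 0;python3 - <<'E'
from h import *
stat()
c=cam("wrist"); save(c,"pics/w8.png",k=1.5)
# compare with home look
print(proj(c,[[.692,.0315,.166],[.692,.0315,.180]])*1.5)
E
```

```text
clock: 18.55
eef_pos: [0.6921, 0.0308, 0.1457]
tool_rot: [0.515, -0.484, 0.485, -0.515]
ft_force: [2.6, -4.4, -5.0]
grip_width: 0.012
t 18.55 P [0.6921, 0.0308, 0.1457] zhead 0.061 ydown [0.0, -0.001, -1.0] q [0.045, 0.676, 0.462, 1.357, -0.001, 1.555] F [2.6, -4.42, -5.02] w 0.012
clock: 19.18
eef_pos: [0.6915, 0.0315, 0.1469]
tool_rot: [-0.515, 0.484, -0.484, 0.515]
ft_force: [-0.0, -0.3, 1.2]
grip_width: 0.0428
clock: 19.8
eef_pos: [0.6917, 0.0313, 0.243]
tool_rot: [-0.515, 0.484, -0.485, 0.515]
ft_force: [0.5, -0.5, -0.3]
grip_width: 0.0423
t 19.8 P [0.6917, 0.0313, 0.243] zhead 0.061 ydown [0.001, 0.0, -1.0] q [0.045, 0.656, 0.677, 1.591, 0.0, 1.555] F [0.52, -0.45, -0.27] w 0.0423
[[379.8852419  304.11173527]
 [380.0640973  314.87510889]]
```

View pics/w8.png

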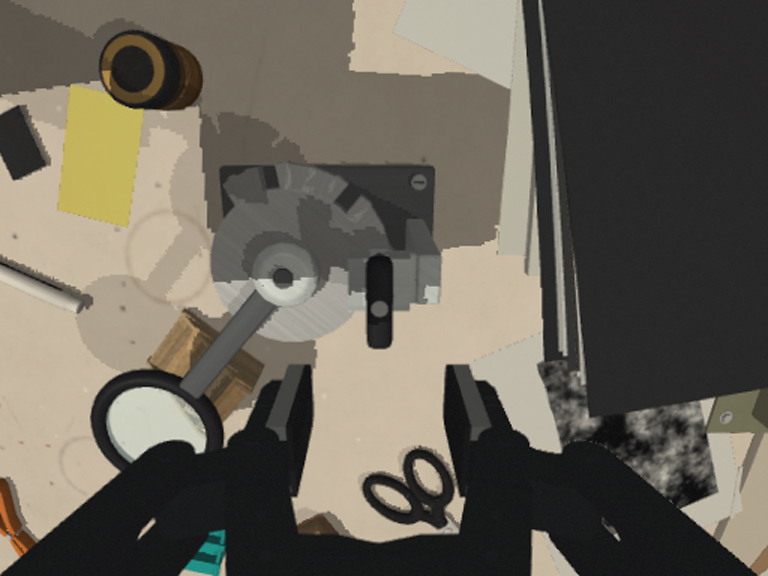

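The handle is at (379,300), back parallel to the pads. I'll move the arm clear and compare the plunger height with the starting scene picture.

```bash
python3 -m handwheel '[[0.3,-0.3,-1,0,0,0],[0.8,-0.5,-3,0,0,0],[1.2,-0.5,-5.2,0,0,0],[1.4,-0.5,-7.4,0,0,0],[1.6,-0.5,-9.6,0,0,0]]' 0 && python3 -m handwheel '[[0.5,0,-0.5,0,0,0],[2,0,-1,0,0,0],[4,0,-1.5,0,0,0],[6,0,-1.7,0,0,0],[7.5,0,-1.7,0,0,0]]' 0; python3 - <<'E'
from h import *
stat()
c=cam("top"); save(c,"pics/t9.png",(130,105,330,275),3.5)
s=cam("scene"); a=s["color"][:,:,::-1]; b=cv2.resize(cv2.imread("pics/scene0.png"),(512,384),interpolation=cv2.INTER_AREA)
r=(slice(145,215),slice(180,250))
im=cv2.resize(np.hstack([b[r],a[r]]),None,fx=5.5,fy=5.5,interpolation=cv2.INTER_CUBIC); cv2.imwrite("pics/cmp.png",im)
g=cv2.cvtColor(c["color"],cv2.COLOR_RGB2GRAY)
m=(g<75).astype(np.uint8); m2=np.zeros_like(m); cv2.circle(m2,(283,211),25,1,-1); m&=m2
cs,_=cv2.findContours(m,cv2.RETR_EXTERNAL,cv2.CHAIN_APPROX_NONE); k=max(cs,key=cv2.contourArea)
e=cv2.fitEllipse(cv2.convexHull(k)); L=onz(c,e[0],.104); d=Hb-L[:2]; print(e,L,np.arctan2(d[1],d[0])-psi)
E
```

```text
clock: 20.48
eef_pos: [0.4524, -0.0236, 0.2541]
tool_rot: [-0.515, 0.484, -0.485, 0.515]
ft_force: [0.1, -1.0, 0.2]
grip_width: 0.0426
clock: 21.1
eef_pos: [0.424, -0.2157, 0.2544]
tool_rot: [-0.515, 0.484, -0.485, 0.515]
ft_force: [0.8, 0.7, -0.3]
grip_width: 0.0428
t 21.1 P [0.424, -0.2157, 0.2544] zhead 0.06 ydown [0.001, -0.001, -1.0] q [-0.471, 0.182, -0.009, 1.378, 0.0, 1.04] F [0.84, 0.66, -0.26] w 0.0428
((281.1839294433594, 210.78138732910156), (43.953670501708984, 46.1015510559082), 105.6347427368164) [ 0.5472231  -0.09007764  0.104     ] 0.855545331797342
```

View pics/t9.png

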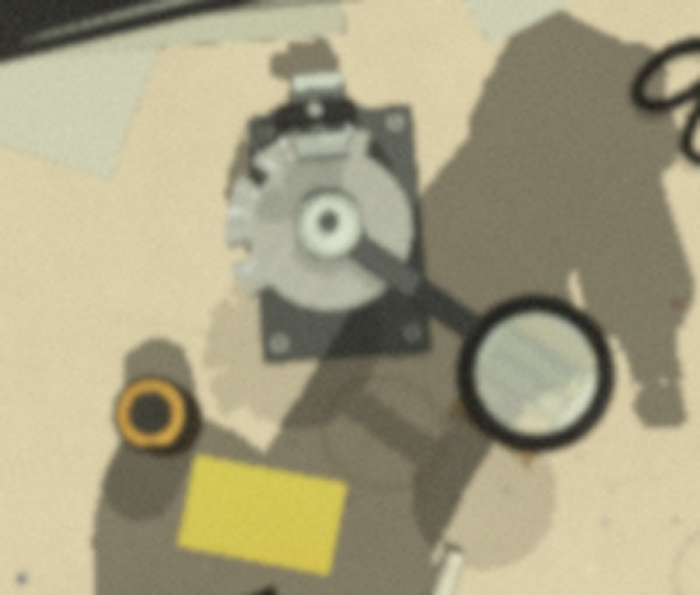

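View pics/cmp.png

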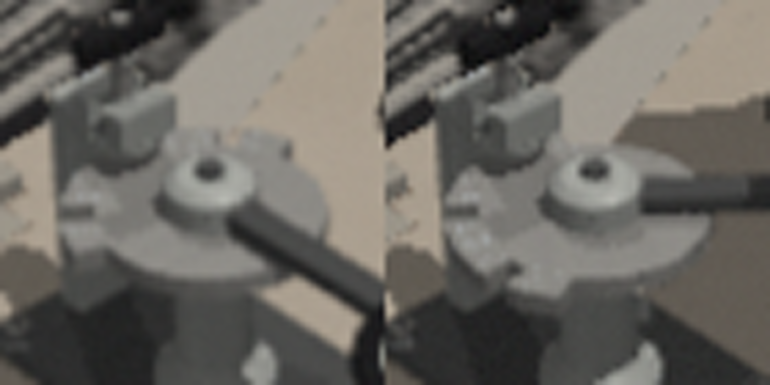

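The plunger dot is at the same place before and after ((120,18) and (505−385=120,18)), so the pin is fully home. The lens is over the stair, the jar has not moved, and the arm is clear. I'll hand in.

```bash
python3 -m handwheel '[[0,0,0,0,0,0],[0,0,0,0,0,0],[0,0,0,0,0,0],[0,0,0,0,0,0],[0,0,0,0,0,0]]' 0 && python3 -c "
from h import *
print(bot.job_done())"
```

```text
clock: 21.82
eef_pos: [0.4236, -0.2127, 0.2544]
tool_rot: [-0.515, 0.484, -0.484, 0.515]
ft_force: [0.1, -0.6, -0.5]
grip_width: 0.0429
the job is handed in; nothing more can be done
None
```

I locked the magnifier in the notch above the wooden stair and handed the job in at about 22 s; no verdict was reported. I pulled the plunger up, twisted it about 1.17 rad, and it stayed out when I let go. I then pushed the lens frame round with shut fingers, twisted the plunger back and let the pin drop.

**Last checks:**
- **Plunger:** the handle sits at the same pixel in the scene picture as at the start, so the pin is fully home. The bar is back along the collar slot.
- **Lens:** the top camera puts it at 0.856 rad. That is within the pin's 0.036 rad play of the 0.87 notch, and a few millimetres from the stair centre I measured at the start.
- **Jar and stair:** the jar stands where it was. The stair is mostly hidden under the lens, so I could only see its corners. They look unmoved, and nothing came near it.
- **Arm:** it is clear of everything.

None of the checks failed. Lens angle readings differed by up to about 0.01 rad.

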